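# Clamp the batch-card holder and hold a spring clip gaping round the card's edge

### The arm

A 7-joint arm with a two-finger parallel gripper is mounted at the origin on the work surface. World frame = base frame: x ahead of the robot, y to its left, z up, the work surface at z = 0. Lengths are in m, angles in rad, forces in N, time in s.
With the tool pointing down it reaches from about 0.425 to 0.825 m from the base axis. Payload 3.6 kg.
Tool frame: the origin (TCP) lies where the fingers leave the gripper's body, on its centre line; the fingertips stand 73 mm ahead of it and the grasp point (between the pads) lies 54 mm ahead of it; z points along the fingers, y is the line along which they close (so a half turn about z gives the same grasp; the last joint's range is limited). The gripper opens to 85 mm and grips with 20 to 120 N. Pads are 22 mm wide; open, the fingers measure 114 mm over their backs; the gripper's body (76 mm by 85 mm) begins 54 mm behind the grasp point. The pads swing forward as they close: fully open they stand 13 mm farther back than shut.
Start: joints at [-1.347, 0.615, -0.013, 1.423, 0.008, 1.103, -0.04], TCP at [0.161, 0.63, 0.304] pointing down, gripper open.
Joint ranges: [-3.12, 3.12], [-0.3, 2.06], [-1.34, 1.32], [0.26, 2.42], [-1.36, 4.5], [0.01, 1.98], [-2.84, 2.84]. Speed limits (rad/s): [2.79, 2.79, 3.14, 3.14, 3.14, 3.14, 3.14].

### API

Orientations are given as a unit quaternion [x, y, z, w].
In Python, from station import arm gives the robot as it stands. Calls block until the motion is done:
- arm.movep(position, orientation): joint-space move of the TCP to a pose.
- arm.line_to(position, velocity=0.15, ori=None): straight line of the TCP; ori=None keeps the orientation; velocity is the mean speed in m/s.
- arm.move_j(angles): joint-space move.
- arm.move_gripper(opening, effort=None): opening from 0.0 (shut) to 1.0 (fully open); effort is the grip in N (None keeps the last); returns when the fingers have stopped.
- arm.pause(seconds).
- arm.ik(position, orientation): joint angles nearest the present ones, or None.
- arm.snapshot(name): name is "scene" or "top" or "wrist"; returns the picture (400x640x3 uint8, blue, green, red); there is no depth.
- arm.camera_info(name): a dict with "fx", "fy", "cx", "cy" (pixels), "R" (3x3) and "t" (3): a world point X has camera coordinates R X + t; the wrist camera has in their place "T_tool_cam" (4x4, takes a point from camera to tool coordinates, whose origin is the TCP and whose axes are the flange's). Camera axes: x right, y down, z forward; pixel columns grow to the right and rows downward; lengths in m; the calibration is good to about 2 mm. A picture is of the moment at which its call begins: read the wrist's pose just before it. camera_info takes no time and is no camera call.
A pose or a line that the arm cannot do raises arm.MotionError and nothing moves.
- arm.finish_job(): hands the job in; it is judged then, once.
Readings, each from a call of its own:
- arm.read_time(): time.
- arm.read_joint_positions(): joint angles.
- arm.read_dq(): joint speeds.
- arm.read_effort(): joint torques, N m.
- arm.read_tool_pos(): TCP position.
- arm.read_eef_rot(): TCP orientation.
- arm.read_ft_force(): force on the tool from outside, world axes, zero at the start.
- arm.read_wrist_torque(): the same for the moment, N m.
- arm.read_opening(): opening from 0.0 (shut) to 1.0 (fully open).
- arm.read_finger_force(): force on a finger pad.
Only numpy, scipy, OpenCV 4.12 (cv2) and the standard library are available. Lean on these libraries where they do the work, as an engineer would, in place of code of your own. Each camera call takes 0.05 s, during which the arm holds its last target. There are 200 camera calls.

### The job

First lock the sliding card holder where it stands: turn the black clamp knob on it clockwise (seen from above) until it is fully tight. Then take the wooden spring clip by its two tails, squeeze it fully open, lift it and bring it level, jaws first, to the free upright end of the white card, so that the gaping jaws stand on either side of that edge, about two centimetres in and about half way up, without touching the card. Finish while still holding the clip squeezed wide open there - do not clip it on, let it go or put it down - and leave everything else on the table where it is.

Things in the scene. Friction and masses are not known exactly. Their poses are not given: they have to be found in the camera images.
- clamp_grip (a point): Middle of the black bar knob (bar 46 mm long, 13 mm thick, 26 mm tall) on the rear of the sliding holder, 13 mm below its top, 77 mm above the table, on its upright turning axis. x axis along the bar, z up; turns with the knob. The holder's top is 26 mm below this point; cheeks and card (up to 32 mm above this point) begin 54 mm from the axis, towards the card's free edge.
- clamp (a joint): Turn of the clamp knob, rad: 0 = free, grows clockwise seen from above, 1.3 = fully tight (its stop). Starts at 0 to 0.3; at 0 the bar lies along the rail. Turning takes about 0.1 N m, a little more from 0.5 on, where the screw bites; it stays where it is left. One grasp is enough.
- card: Sliding holder (dark block 130 x 50 mm) with its card: stiff, white, 88 mm long, 4 mm thick, 56 mm tall, upright along the rail between two aluminium cheeks; card edges 52 and 108 mm above the table. x: along the rail to the free edge; z up; origin in the card's plane, 110 mm behind the free edge, 24 mm above the table. The first 50 mm behind the edge are clear. Knob loose, it slides at 3 N.
- card_edge (a point): Middle of the card's free upright edge, 80 mm above the table (28 mm from the card's top and bottom). Axes as card: x points out from the card, away from the holder. The rail and base below are at most 32 mm tall, 70 mm wide, and end within 60 mm of this point.
- clip: Wooden spring clip lying on its side: two levers, 28 mm tall, on an upright steel barrel. Origin: underside of the barrel; x axis: towards the jaws, ending 50 mm ahead of the barrel; z up. The splayed tails end 59 mm behind it; 40 mm behind it (the place to squeeze) they are about 47 mm wide over all when shut, 24 mm, outsides parallel, at the stop. Jaws shut at the start; about 65 g.
- clip_left (a joint): Opening of each lever of the clip, rad (both alike): 0 = jaws shut, 0.27 = squeezed to its stop, jaw tips about 27 mm apart. The spring needs about 7 N on each tail to begin to open and 12 N to reach the stop; a grip of 20 to 30 N holds it at the stop. It springs shut when let go.
- clip_mouth (a point): Point in the middle between the jaw tips, 50 mm ahead of the barrel and at half the clip's height (14 mm above its underside); axes as clip.
- cutter: Bystander, to be left alone: steel ring cutter, 60 mm across, 35 mm tall. Origin: its underside.
- scraper: Bystander, to be left alone: bench scraper lying flat: steel blade and wooden handle, 80 x 125 mm, 23 mm tall. Origin: its underside.
- pin: Bystander, to be left alone: small wooden rolling pin, 290 mm long, 42 mm thick, lying. Origin: its middle, on the table; its x axis runs along the pin.
- tub: Bystander, to be left alone: shallow white open plastic tub, 110 mm wide, 60 mm tall. Origin: its underside.
- bowl: Bystander, to be left alone: steel bowl, 150 mm wide, 55 mm tall. Origin: its underside.
- jar: Bystander, to be left alone: glass jar with steel cap, 68 mm wide, 100 mm tall. Origin: its underside.
- brush: Bystander, to be left alone: hand brush, lying. Origin: its underside.

How it is judged:
By the outcome, as a careful person would: the job done as asked, in the order asked, and still so for the second after the job is handed in, while the arm keeps its last pose, push and grip.
It also fails if it takes over 54 s, if anything falls off the work surface, if the arm or the gripper's body presses on something with over 40 N, if the wrist force passes 120 N, or if a joint passes its speed limit or range.

## Working session

There is one attempt and no reset: what is moved stays moved. The work goes in short steps, each a Python script; the robot and the scene stay as the last script left them, time stands still between calls to the robot, and variables do not carry over. Pictures are saved under pics/ and viewed, at most 10 in all, crops included, and the job is handed in when it is done.

```bash
ls; mkdir -p pics
python3 - <<'E'
from station import arm
import cv2,numpy as np
np.set_printoptions(precision=4,suppress=True)
for n in("scene","top"):
    cv2.imwrite(f"pics/{n}0.png",arm.snapshot(n)); c=arm.camera_info(n); print(n,c)
print(arm.camera_info("wrist"),arm.read_tool_pos(),arm.read_eef_rot(),arm.read_time())
E
```

```text
pics
station.py
scene {'fx': 489.604992072583, 'fy': 489.604992072583, 'cx': 314.4029367567484, 'cy': 202.5149954087308, 'R': array([[-0.5217,  0.853 , -0.0148],
       [ 0.5101,  0.2979, -0.8069],
       [-0.6839, -0.4285, -0.5906]]), 't': array([ 0.2783, -0.2265,  1.9176])}
top {'fx': 506.8972943887461, 'fy': 506.8972943887461, 'cx': 310.50906735324895, 'cy': 197.58514558165695, 'R': array([[-0.0238, -0.9996,  0.0153],
       [-0.9866,  0.021 , -0.1618],
       [ 0.1614, -0.019 , -0.9867]]), 't': array([0.0206, 0.5434, 1.4369])}
{'fx': 335.1200034307348, 'fy': 335.1200034307348, 'cx': 325.5701794423299, 'cy': 198.2525605004281, 'T_tool_cam': array([[ 0.0006, -0.9503, -0.3114,  0.0797],
       [ 1.    ,  0.0006,  0.0001, -0.0009],
       [ 0.0001, -0.3114,  0.9503, -0.0701],
       [ 0.    ,  0.    ,  0.    ,  1.    ]])} [0.1606 0.6293 0.3028] [ 0.1245  0.9922 -0.0012 -0.0001] 0.1
```

View pics/scene0.png

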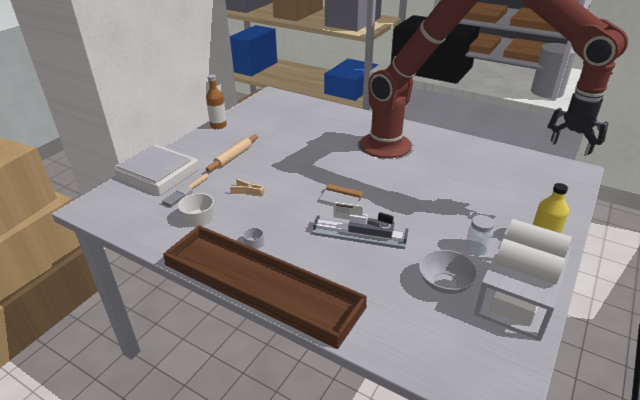

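View pics/top0.png

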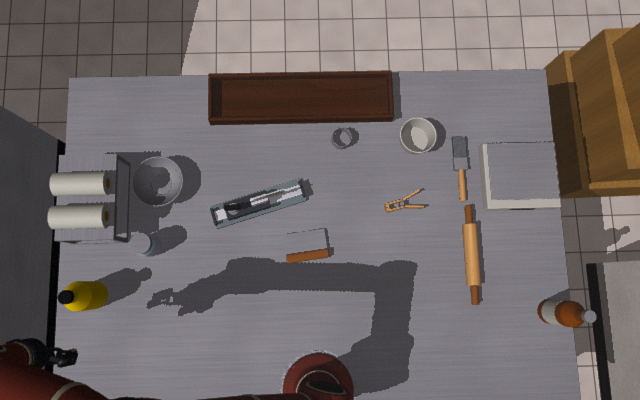

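```bash
cat > h.py <<'E'
from station import arm
import cv2, numpy as np
from scipy.spatial.transform import Rotation as Rn
np.set_printoptions(precision=4,suppress=True)
def cam(n,pose=None):
    c=arm.camera_info(n); K=np.array([[c['fx'],0,c['cx']],[0,c['fy'],c['cy']],[0,0,1]])
    if n!='wrist': return K,np.array(c['R']),np.array(c['t'])
    p,q=pose; T=np.eye(4); T[:3,:3]=Rn.from_quat(q).as_matrix(); T[:3,3]=p
    M=np.linalg.inv(T@np.array(c['T_tool_cam'])); return K,M[:3,:3],M[:3,3]
def onplane(C,uv,z):
    K,R,t=C; d=R.T@np.linalg.inv(K)@np.array([*uv,1.]); o=-R.T@t; return o+d*(z-o[2])/d[2]
def proj(C,X):
    K,R,t=C; p=K@(R@np.asarray(X)+t); return p[:2]/p[2]
def tri(C1,a,C2,b):
    P=[C[0]@np.c_[C[1],C[2]] for C in(C1,C2)]
    X=cv2.triangulatePoints(P[0],P[1],np.array(a,float).reshape(2,1),np.array(b,float).reshape(2,1)).ravel(); X=X[:3]/X[3]
    e=max(np.linalg.norm(proj(C1,X)-a),np.linalg.norm(proj(C2,X)-b)); return X,e
def down(ya): # tool y axis along world angle ya, z down
    return Rn.from_matrix(np.c_[[np.sin(ya),-np.cos(ya),0],[np.cos(ya),np.sin(ya),0],[0,0,-1]]).as_quat()
def shot(name):
    pose=(np.array(arm.read_tool_pos()),np.array(arm.read_eef_rot())); im=arm.snapshot('wrist')
    cv2.imwrite(f'pics/{name}.png',im); np.savez(f'pics/{name}.npz',p=pose[0],q=pose[1]); return im,pose
def wcam(name):
    d=np.load(f'pics/{name}.npz'); return cam('wrist',(d['p'],d['q']))
E
python3 - <<'E'
from h import *
C=cam('top')
for n,uv,z in [('hold',(258,203),.06),('railL',(212,218),.02),('railR',(306,188),.02),('clipjaw',(387,208),.02),('tailA',(420,192),.02),('tailB',(424,207),.02)]: print(n,onplane(C,uv,z))
q=np.array(arm.read_eef_rot()); print(Rn.from_quat(q).as_matrix())
im=cv2.imread('pics/top0.png'); s=cv2.imread('pics/scene0.png')
a=cv2.resize(im[165:240,200:320],(800,500),interpolation=3)
b=cv2.resize(s[190:260,300:420],None,fx=4,fy=4,interpolation=3)
c=cv2.resize(im[180:220,380:430],None,fx=6,fy=6,interpolation=3)
cv2.imwrite('pics/crop.png',a);
E
```

```text
hold [0.5286 0.1602 0.06  ]
railL [0.493  0.2991 0.02  ]
railR [0.5769 0.0206 0.02  ]
clipjaw [ 0.5116 -0.2183  0.02  ]
tailA [ 0.5576 -0.3194  0.02  ]
tailB [ 0.5122 -0.3286  0.02  ]
[[-0.969   0.2471 -0.0005]
 [ 0.2471  0.969  -0.0023]
 [-0.0001 -0.0024 -1.    ]]
```

View pics/crop.png

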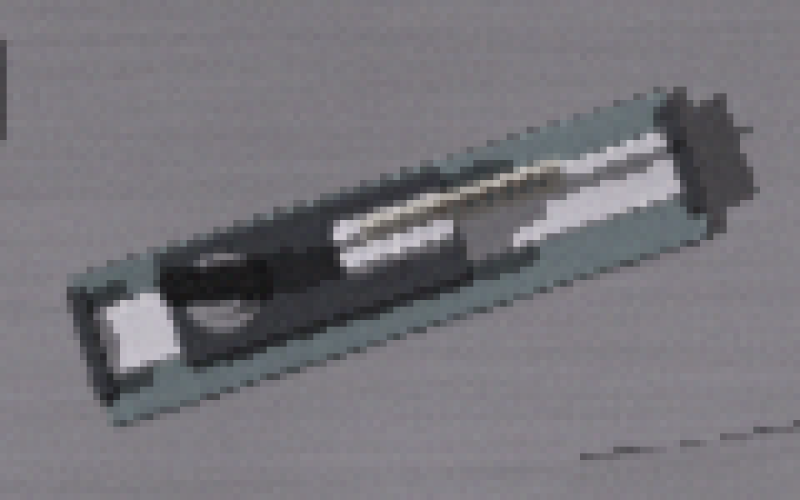

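Run:
```python
from h import *
q=down(np.radians(17))
for i,p in enumerate([(.54,.10,.28),(.515,.19,.28)]):
    (arm.movep if i==0 else arm.line_to)(list(p),*( [list(q)] if i==0 else [0.2])); print(arm.read_time(),arm.read_joint_positions())
    shot(f'k{i}')
cv2.imwrite('pics/k01.png',np.vstack([cv2.imread(f'pics/k{i}.png')[::1] for i in (0,1)])[:800])
```

```text
Traceback (most recent call last):
  File "h.py", line 19, in down
    return Rn.from_matrix(np.c_[[np.sin(ya),-np.cos(ya),0],[np.cos(ya),np.sin(ya),0],[0,0,-1]]).as_quat()
           ~~~~~~~~~~~~~~^^^^^^^^^^^^^^^^^^^^^^^^^^^^^^^^^^^^^^^^^^^^^^^^^^^^^^^^^^^^^^^^^^^^^^
  File "scipy/spatial/transform/_rotation.pyx", line 1143, in scipy.spatial.transform._rotation.Rotation.from_matrix
ValueError: Non-positive determinant (left-handed or null coordinate frame) in rotation matrix 0: [[ 0.2924  0.9563  0.    ]
 [-0.9563  0.2924  0.    ]
 [ 0.      0.     -1.    ]].
```

```bash
sed -i 's/\[np.sin(ya),-np.cos(ya),0\]/[-np.sin(ya),np.cos(ya),0]/' h.py
python3 - <<'E'
from h import *
q=down(np.radians(17))
for i,p in enumerate([(.545,.08,.28),(.52,.17,.28)]):
    (arm.movep if i==0 else arm.line_to)(list(p),*( [list(q)] if i==0 else [0.2])); print(arm.read_time(),arm.read_joint_positions())
    shot(f'k{i}')
E
```

```text
2.4917 [-0.4263  0.5059  0.3633  1.7546 -0.2191  0.921   0.328 ]
3.1583 [-0.5954  0.4999  0.365   1.7653 -0.2153  0.9157  0.1568]
```

View pics/k0.png

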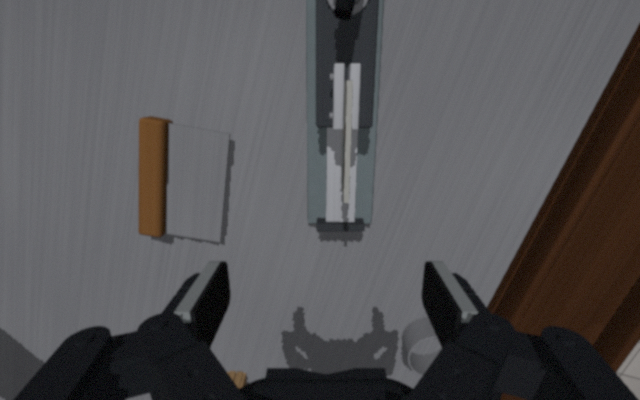

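View pics/k1.png

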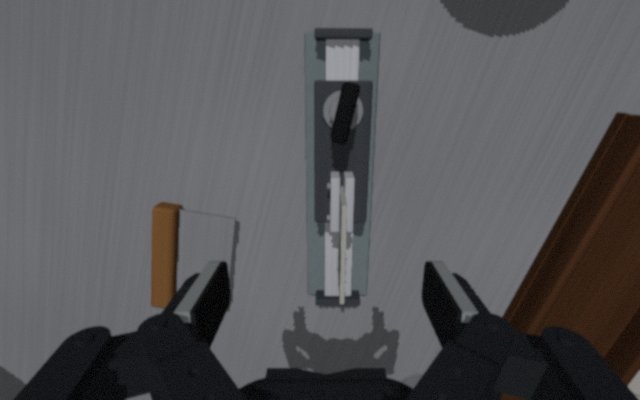

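Run:
```python
from h import *
a=cv2.imread('pics/k0.png');b=cv2.imread('pics/k1.png')
f=lambda im,x,y,w,h,s:cv2.convertScaleAbs(cv2.resize(im[y:y+h,x:x+w],None,fx=s,fy=s,interpolation=cv2.INTER_CUBIC),alpha=1.6)
out=np.hstack([f(b,315,74,50,75,8)[:600],np.vstack([f(a,325,170,50,37,8)[:296],f(b,325,274,50,38,8)[:304]])])
print(out.shape);cv2.imwrite('pics/z1.png',out)
C0,C1=wcam('k0'),wcam('k1')
print('edge top',tri(C0,(347,202),C1,(342.5,304))); print('back top',tri(C0,(348,80),C1,(344,184)))
for z in(.077,.09): print(onplane(C1,(346,112),z))
```

```text
(600, 800, 3)
edge top (array([0.5607, 0.0843, 0.1113]), np.float64(0.007300061548990372))
back top (array([0.5375, 0.1692, 0.0535]), np.float64(0.2708917221928098))
[0.5177 0.2319 0.077 ]
[0.5167 0.2325 0.09  ]
```

View pics/z1.png

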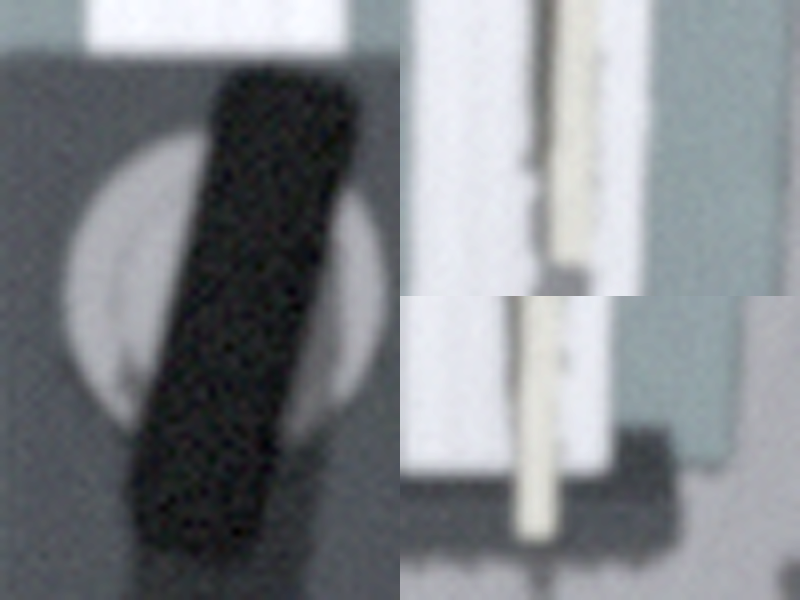

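Run:
```python
from h import *
C0,C1,Ct=wcam('k0'),wcam('k1'),cam('top')
print('edge top',tri(C0,(345.9,202.7),C1,(341.7,304.1)))
e0=onplane(C0,(345.9,202.7),.108);e1=onplane(C1,(341.7,304.1),.108);print(e0,e1,proj(Ct,e0))
for C,e,l in((C0,e0,[(347,170),(348.5,100),(348,82)]),(C1,e1,[(344,220),(345,182)])):
    for uv in l:
        b=onplane(C,uv,.108);v=e-b;print('card dir',np.degrees(np.arctan2(v[1],v[0])),np.linalg.norm(v))
for C,l in ((C0,[(308,30),(308,215)]),(C0,[(381,30),(373,215)]),(C1,[(305,60),(308,285)]),(C1,[(380,60),(367.5,285)])):
    a,b=[onplane(C,u,.015) for u in l];v=b-a;print('rail dir',np.degrees(np.arctan2(v[1],v[0])),a,b)
g=lambda x,y:(315+x/8-.44,74+y/8-.44)
k=onplane(C1,g(243,310),.088); d=onplane(C1,g(225,290),.055); print('bar',k,'disc',d)
a,b=onplane(C1,g(285,75),.09),onplane(C1,g(200,545),.09); v=b-a;print('bar dir',np.degrees(np.arctan2(v[1],v[0])),np.linalg.norm(v))
print('knob in k0',proj(C0,k),'top',proj(Ct,k))
# fit dark bar in k1 numerically
im=cv2.imread('pics/k1.png');m=(im[74:149,315:365].max(2)<38).astype(np.uint8)
n,L,s,c=cv2.connectedComponentsWithStats(m);i=1+np.argmax(s[1:,4]);ys,xs=np.where(L==i);print(s[i],cv2.minAreaRect(np.c_[xs+315,ys+74].astype(np.float32)))
```

```text
edge top (array([0.5604, 0.0832, 0.1101]), np.float64(0.09750077935663408))
[0.5606 0.0825 0.108 ] [0.561  0.0818 0.108 ] [284.2294 188.5103]
card dir -73.55995466258837 0.025549640779474744
card dir -73.10861123395217 0.07524541830879761
card dir -72.67918387771806 0.08704009276756836
card dir -73.4680307038045 0.0767765607225073
card dir -73.45235920567912 0.1073725260229443
rail dir -73.74587149727984 [0.4913 0.2005 0.015 ] [0.5414 0.0288 0.015 ]
rail dir -72.61509458162784 [0.5544 0.22   0.015 ] [0.6078 0.0494 0.015 ]
rail dir -73.2718751956779 [0.4716 0.2624 0.015 ] [0.5406 0.0326 0.015 ]
rail dir -73.52124500184618 [0.538  0.2827 0.015 ] [0.6061 0.0526 0.015 ]
bar [0.5161 0.2319 0.088 ] disc [0.5161 0.2318 0.055 ]
bar dir -82.54911435950646 0.04360259904184311
knob in k0 [350.9618 -25.2307] top [231.7009 206.398 ]
[  15    9   30   66 1213] ((344.91888427734375, 115.98648834228516), (23.180255889892578, 67.4035873413086), 9.462322235107422)
```

Run:
```python
from h import *
q=list(down(np.radians(7.5)));k=[.5161,.2319]
arm.movep([*k,.20],q); arm.line_to([*k,.133],0.12)
f0=np.array(arm.read_ft_force());m0=np.array(arm.read_wrist_torque());print(arm.read_tool_pos(),f0,m0,arm.read_time())
arm.move_gripper(0.0,40)
print(arm.read_tool_pos(),arm.read_ft_force(),arm.read_wrist_torque(),arm.read_opening(),arm.read_finger_force(),arm.read_time(),arm.read_joint_positions())
```

```text
[0.517  0.2314 0.134 ] [-0.4513 -0.5552  0.1209] [ 0.0044 -0.0003 -0.0508] 4.4
[0.5163 0.232  0.1335] [-0.7544 -0.5803  4.688 ] [-0.037   0.1201  0.0193] 0.23522701031557178 39.02141332626343 5.0333 [-0.6547  0.7256  0.3092  1.8469 -0.3539  0.6223  0.0024]
```

Run:
```python
from h import *
q0=np.array(arm.read_joint_positions())
for d in (.3,.6,.85,1.0,1.08,1.14,1.2,1.26):
    j=q0.copy();j[6]-=d;arm.move_j(list(j))
    R=Rn.from_quat(arm.read_eef_rot()).as_matrix();f=np.array(arm.read_ft_force());m=np.array(arm.read_wrist_torque())
    print(d,np.degrees(np.arctan2(R[1,1],R[0,1])),arm.read_tool_pos(),f,m,arm.read_opening(),arm.read_joint_positions()[6]-j[6],arm.read_time())
    if abs(m[2])>0.6 : break
```

```text
0.3 -9.54509650397804 [0.5163 0.232  0.1335] [-0.3484 -0.326   1.819 ] [ 0.0227  0.0916 -0.0749] 0.23997717918614855 0.0026477412987055415 5.425
0.6 -26.652716421494308 [0.5162 0.232  0.1335] [-1.3355 -0.3504  3.3185] [ 0.0345  0.2125 -0.0244] 0.23712024881628507 0.004068381902007867 5.8167
0.85 -40.93214203596057 [0.5162 0.2321 0.1335] [-1.64    0.7285  4.619 ] [-0.0089  0.303  -0.0118] 0.2433321133321038 0.004774792712429643 6.1667
1.0 -49.486704258628976 [0.5161 0.2321 0.1335] [-2.1848  0.8096  4.402 ] [ 0.0872  0.4309 -0.0425] 0.23652406382157126 0.005460577176604642 6.4333
1.08 -54.1174895435375 [0.5161 0.2321 0.1335] [-0.8956 -0.1364  5.6565] [0.079  0.4739 0.0331] 0.24325755436955632 0.004490426184250884 6.6833
1.14 -57.500812133619675 [0.5161 0.2321 0.1335] [-2.9714  0.7623  4.8919] [0.0291 0.5276 0.3335] 0.23761667135118633 0.004566351702714577 6.9333
1.2 -61.087577469390794 [0.518  0.2332 0.1336] [ 3.2355  3.0798 -0.5894] [ 0.7051 -0.6734 -0.0466] 0.23826763311016042 0.0030130622928499218 7.1833
1.26 -64.49693399115601 [0.5181 0.2331 0.1336] [ 4.2305  4.2086 -2.5913] [ 0.8246 -0.9046 -0.0053] 0.24433995715477208 0.003233051890746852 7.4333
```

Run:
```python
from h import *
arm.move_gripper(0.6); print(arm.read_ft_force())
p=arm.read_tool_pos(); arm.line_to([p[0],p[1],.21],0.2)
arm.movep([.52,.17,.28],list(down(np.radians(17)))); im,_=shot('k2'); print(arm.read_time())
b=cv2.imread('pics/k1.png')
f=lambda im,x,y,w,h,s:cv2.convertScaleAbs(cv2.resize(im[y:y+h,x:x+w],None,fx=s,fy=s,interpolation=cv2.INTER_CUBIC),alpha=1.6)
cv2.imwrite('pics/z2.png',np.hstack([f(im,305,74,75,75,7),np.vstack([f(im,325,274,38,37,7),f(b,325,274,38,38,7)])]))
for n in('k1','k2'):print(np.load(f'pics/{n}.npz')['p'])
```

```text
[0.1819 0.2324 0.4486]
9.5417
[0.5203 0.1689 0.2801]
[0.5195 0.1701 0.2788]
```

View pics/z2.png

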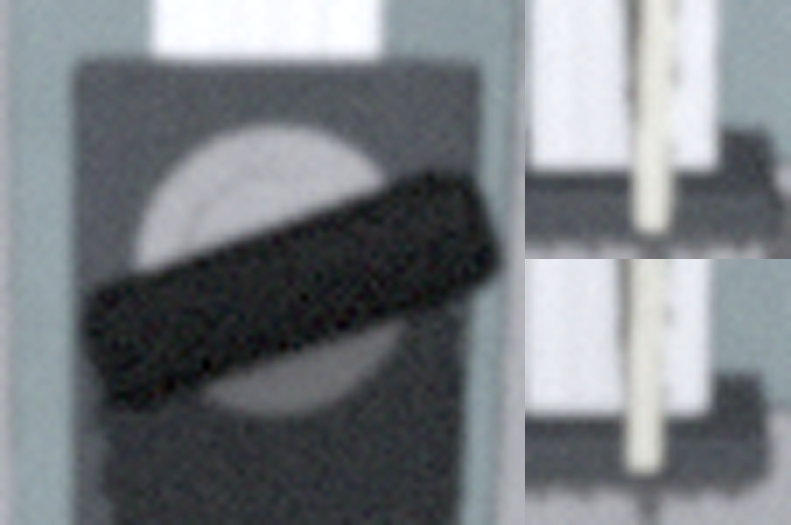

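Run:
```python
from h import *
C=wcam('k2');C1=wcam('k1')
print(onplane(C,(325+(652-525)/7-.43,274+233/7-.43),.108),onplane(C1,(325+(645-525)/7-.43,274+(473-263)/7-.43),.108))
g=lambda x,y:(305+x/7-.43,74+y/7-.43)
for a,b in(((90,290),(440,170)),((130,410),(495,265)),((150,270),(400,180))):
    A,B=onplane(C,g(*a),.09),onplane(C,g(*b),.09);v=A-B;print(np.degrees(np.arctan2(v[1],v[0]))%180, (-73.3-np.degrees(np.arctan2(v[1],v[0])))%180/57.3)
for n,x0,x1 in(('k1',315,365),('k2',305,380)):
    im=cv2.imread(f'pics/{n}.png');Cc=wcam(n)
    for th in(24,28,32):
        m=(cv2.GaussianBlur(im,(3,3),0)[74:149,x0:x1].max(2)<th).astype(np.uint8);N,L,s,c=cv2.connectedComponentsWithStats(m);i=1+np.argmax(s[1:,4]);ys,xs=np.where(L==i)
        P=np.array([onplane(Cc,(x+x0,y+74),.088)[:2] for x,y in zip(xs,ys)]);w,V=np.linalg.eigh(np.cov(P.T));v=V[:,1];print(n,th,len(xs),P.mean(0),(-73.3-np.degrees(np.arctan2(v[1],v[0])))%180/57.3)
```

```text
[0.5609 0.0819 0.108 ] [0.5608 0.0823 0.108 ]
35.409985042353554 1.2441538387023814
38.427458703865284 1.19149286729729
36.26534882375515 1.2292260240182349
k1 24 897 [0.5163 0.2305] 0.21109559394606603
k1 28 958 [0.5163 0.2304] 0.20234540504213566
k1 32 1038 [0.5165 0.2297] 0.19142813773989212
k2 24 643 [0.5146 0.2289] 1.3022462072595906
k2 28 939 [0.5158 0.2313] 1.2251157343028292
k2 32 989 [0.5157 0.2312] 1.219536531723994
```

Run:
```python
from h import *
k=[.5160,.2319]
arm.movep([*k,.19],list(down(np.radians(-53.8)))); arm.line_to([*k,.131],0.12)
yaw=lambda:(lambda R:np.degrees(np.arctan2(R[1,1],R[0,1])))(Rn.from_quat(arm.read_eef_rot()).as_matrix())
print(yaw(),arm.read_ft_force(),arm.read_wrist_torque())
arm.move_gripper(0.0,80)
j=np.array(arm.read_joint_positions());print(arm.read_opening(),yaw(),arm.read_ft_force(),arm.read_wrist_torque(),arm.read_tool_pos())
for i in range(8):
    j[6]-=.025;arm.move_j(list(j));m=np.array(arm.read_wrist_torque())
    print(yaw(),m,arm.read_ft_force(),arm.read_opening(),j[6]-arm.read_joint_positions()[6],arm.read_effort()[6])
    if m[2]>.6: break
print(arm.read_time())
```

```text
-53.82112946799976 [-0.0352  0.4717  0.2658] [-0.0089 -0.0577 -0.0079]
0.21789184620874597 -53.78931429266544 [-0.6291  0.4982  6.0926] [0.0321 0.3123 0.0076] [0.5164 0.2323 0.1324]
-55.209625396858605 [-0.0197 -0.003  -0.0475] [-0.2629  0.0177 -0.6284] 0.21833071412613472 -0.0003440472027824715 0.025293409125879407
-56.63898364580314 [-0.0473  0.0828 -0.0825] [-1.1387  0.1478  0.9213] 0.21878982814321357 -0.0005156635812633148 0.03416369785554707
-58.05381526324102 [-0.0651  0.0495  0.033 ] [ 0.7058 -0.6571  0.8642] 0.21503145262197323 -0.0007317534950184168 -0.023060014354996383
-59.437451757941666 [-0.1187  0.0959  0.278 ] [-1.0365 -1.013   1.2545] 0.21720852499977417 -0.001113840308047509 -0.24949561804533005
-60.84490810832457 [-0.1565  0.0999  0.4995] [-0.5591 -0.2293  2.1386] 0.21426930271991015 -0.0013623134735250009 -0.4791547916829586
-62.277757276139454 [-0.1541  0.0974  0.67  ] [-0.6961 -0.701   2.9425] 0.2165484370432116 -0.0013699353808331871 -0.7067788392305374
13.1333
```

Run:
```python
from h import *
j=np.array(arm.read_joint_positions());j[6]+=np.radians(62.28-58.7);arm.move_j(list(j));print(arm.read_wrist_torque())
arm.move_gripper(0.6)
p=arm.read_tool_pos(); arm.line_to([p[0],p[1],.22],0.25)
q=list(down(np.radians(12)))
arm.movep([.53,-.28,.24],q); arm.move_gripper(1.0,25); a,_=shot('c0')
arm.line_to([.545,-.35,.24],.2); b,_=shot('c1'); print(arm.read_time())
f=lambda im,x,y,w,h,s:cv2.convertScaleAbs(cv2.resize(im[y:y+h,x:x+w],None,fx=s,fy=s,interpolation=cv2.INTER_CUBIC),alpha=1.5)
cv2.imwrite('pics/z3.png',np.hstack([f(a,225,100,200,300,2),f(b,225,0,200,300,2)]))
```

```text
[-0.1061  0.1449  0.3079]
17.2083
```

View pics/z3.png

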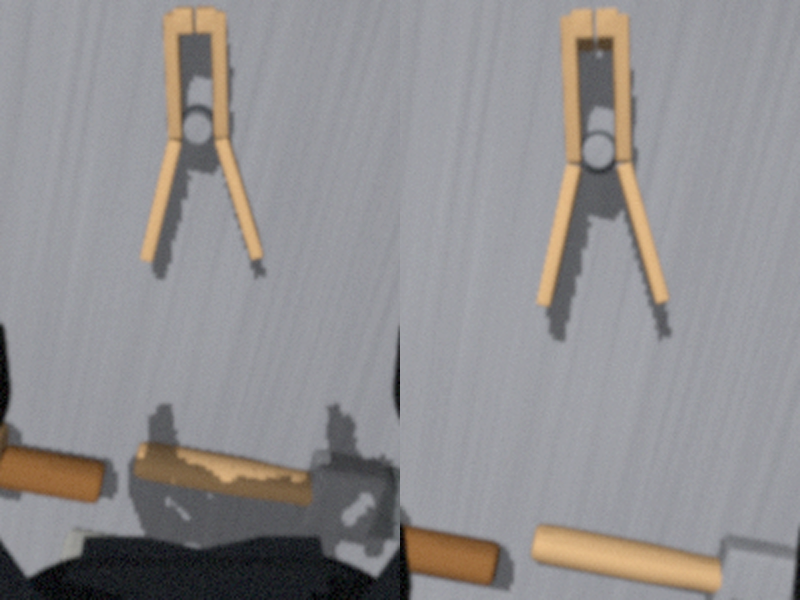

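Run:
```python
from h import *
A,B=wcam('c0'),wcam('c1')
P={}
for n,a,b in(('barrel',(197.5,126),(598,150)),('tailL',(147,259),(544,303)),('tailR',(257,257),(660,300)),('tip',(194.5,8.5),(595.5,10.5))):
    X,e=tri(A,(a[0]/2+224.75,a[1]/2+99.75),B,((b[0]-400)/2+224.75,b[1]/2-.25));P[n]=X;print(n,X,e)
    print('   z.028',onplane(A,(a[0]/2+224.75,a[1]/2+99.75),.028),onplane(B,((b[0]-400)/2+224.75,b[1]/2-.25),.028))
t=(P['tailL']+P['tailR'])/2
for u,v in(('barrel','tip'),):
    d=P[v]-P[u];print(np.degrees(np.arctan2(d[1],d[0])),np.hypot(*d[:2]))
for d in(P['barrel']-t,P['tip']-t): print(np.degrees(np.arctan2(d[1],d[0])),np.hypot(*d[:2]))
```

```text
barrel [ 0.5245 -0.2627  0.025 ] 0.006406515856452223
   z.028 [ 0.5244 -0.2621  0.028 ] [ 0.5245 -0.2628  0.028 ]
tailL [ 0.5147 -0.3268  0.0292] 0.09380493273394956
   z.028 [ 0.5146 -0.3274  0.028 ] [ 0.5147 -0.327   0.028 ]
tailR [ 0.5627 -0.3152  0.0301] 0.6214270646746687
   z.028 [ 0.5635 -0.3159  0.028 ] [ 0.5624 -0.3156  0.028 ]
tip [ 0.5133 -0.215   0.0262] 0.22003435382142722
   z.028 [ 0.5132 -0.2149  0.028 ] [ 0.5136 -0.2153  0.028 ]
103.16926216956774 0.049037528529604156
103.66546182311623 0.05996881390348146
103.44224189532189 0.10900533076227605
```

Run:
```python
from h import *
q=list(down(np.radians(13.4)));g=[.5338,-.3016]
arm.movep([*g,.14],q); arm.line_to([*g,.0775],0.1); print(arm.read_tool_pos(),arm.read_ft_force())
arm.move_gripper(0.0,28); arm.pause(.3)
print(arm.read_opening(),arm.read_finger_force(),arm.read_tool_pos(),arm.read_ft_force())
arm.line_to([*g,.1435],0.1)
print(arm.read_opening(),arm.read_finger_force(),arm.read_tool_pos(),arm.read_ft_force())
q=list(down(np.radians(16.7)))
arm.line_to([.598,-.042,.1435],0.2,q)
a,_=shot('d0'); print(arm.read_tool_pos(),arm.read_opening(),arm.read_time())
```

```text
[ 0.5343 -0.302   0.0781] [ 0.0193 -0.4164  0.7128]
0.24957437236972896 27.898460626602173 [ 0.5356 -0.303   0.0804] [ 0.026  -0.1673  9.8677]
0.25195702628576705 27.41257756948471 [ 0.5333 -0.3013  0.1429] [ 0.1928 -0.7557 -1.3733]
[ 0.5977 -0.044   0.1434] 0.24651263847127133 21.75
```

View pics/d0.png

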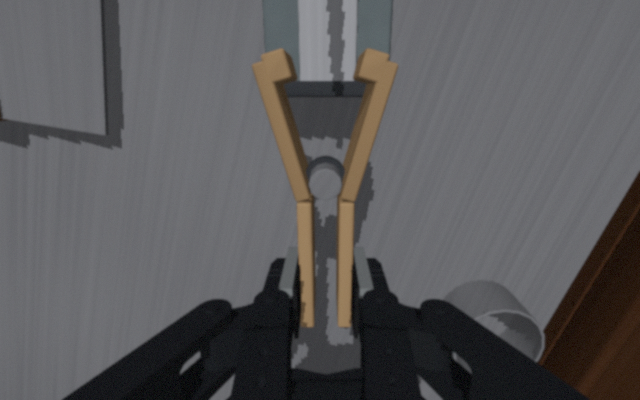

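Run:
```python
from h import *
C=wcam('d0');d=np.load('pics/d0.npz');R=Rn.from_quat(d['q']).as_matrix();p=d['p']
for z in(.087,.091,.095):
    print(z,[R.T@(onplane(C,u,z)-p) for u in((325,181),(274,50),(377,50),(307,325),(346,325))])
print('expect barrel',proj(C,p+R@[.04,0,0]+[0,0,.091-p[2]]))
print(R)
```

```text
0.087 [array([ 0.0446, -0.0006,  0.0564]), array([ 0.0916, -0.0183,  0.0563]), array([0.0916, 0.0175, 0.0563]), array([-0.023 , -0.0087,  0.0565]), array([-0.023 ,  0.009 ,  0.0564])]
0.091 [array([ 0.0457, -0.0006,  0.0524]), array([ 0.0912, -0.0177,  0.0523]), array([0.0912, 0.0169, 0.0523]), array([-0.0198, -0.0085,  0.0524]), array([-0.0198,  0.0087,  0.0524])]
0.095 [array([ 0.0468, -0.0006,  0.0484]), array([ 0.0908, -0.0171,  0.0483]), array([0.0908, 0.0163, 0.0483]), array([-0.0166, -0.0082,  0.0484]), array([-0.0165,  0.0084,  0.0484])]
expect barrel [326.6018 195.1113]
[[-0.2849  0.9586 -0.0006]
 [ 0.9586  0.2849 -0.0014]
 [-0.0012 -0.0009 -1.    ]]
```

Run:
```python
from h import *
arm.line_to([.598,-.042,.1464],0.1); arm.line_to([.5811,.0145,.1464],0.06); arm.pause(.3)
a,_=shot('e0'); t=arm.snapshot('top'); s=arm.snapshot('scene')
print(arm.read_tool_pos(),arm.read_opening(),arm.read_finger_force(),arm.read_ft_force(),arm.read_time())
cv2.imwrite('pics/te.png',t);cv2.imwrite('pics/se.png',s)
C,Cs=wcam('e0'),cam('scene'); e=np.array([.5609,.0820,.08])
print('pred edge top wrist',proj(C,e+[0,0,.028]),'scene edge mid',proj(Cs,e))
z=lambda im,x,y,w,h,f:cv2.convertScaleAbs(cv2.resize(im[y:y+h,x:x+w],None,fx=f,fy=f,interpolation=cv2.INTER_CUBIC),alpha=1.4)
u,v=proj(Cs,e).astype(int)
cv2.imwrite('pics/z4.png',np.hstack([z(a,225,0,200,300,2),z(s,u-40,v-30,80,60,5).repeat(1,0)[:300] if 0 else np.vstack([z(s,u-40,v-30,80,60,5),z(t,210,170,100,75,4)])]))
```

```text
[0.5811 0.0144 0.1464] 0.24907954706416688 27.41759866476059 [-1.1906  0.2462 -0.2993] 23.5833
pred edge top wrist [326.9678 115.7473] scene edge mid [332.7603 209.0888]
```

View pics/z4.png

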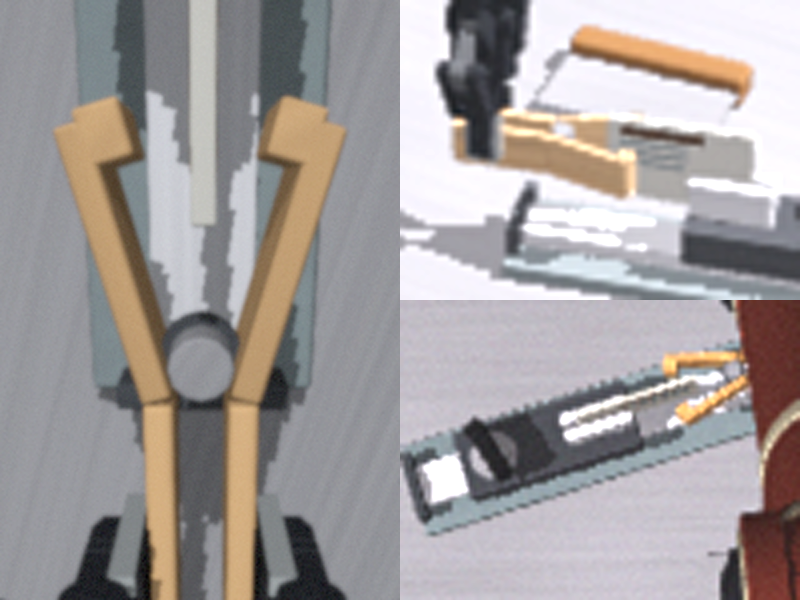

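Run:
```python
from h import *
C,Cs=wcam('e0'),cam('scene')
print('cam',-Cs[1].T@Cs[2])
w=lambda x,y:(x/2+224.75,y/2-.25); s=lambda x,y:(292+(x-400)/5-.4,179+y/5-.4)
d=np.array([.287,-.958,0]);n=np.array([.958,.287,0]);e=np.array([.5609,.0820,0])
f=lambda X:np.array([(X-e)@d,(X-e)@n,X[2]])
for nm,a,b in(('R outer',(346,127),(635,157)),('R tip mid',(327,108),(635,153)),('card edge R',(214,222),(605,118)),('card corner',(203,222),(612,118))):
    X,err=tri(C,w(*a),Cs,s(*b));print(nm,X,err,'along,lat,z',f(X))
# expected pixel of level clip features
for a,l,z in((-.0165,.0155,.094),(-.0165,.0175,.094),(-.0165,.0165,.066),(.088,.012,.094),(.088,.012,.066),(0,0,.108)):
    X=e+d*a+n*l+[0,0,z];p=proj(Cs,X);print((a,l,z),'crop',(p-[291.6,178.6])*5+[400,0],'wristcrop',(proj(C,X)-[224.75,-.25])*2)
```

```text
cam [1.5721 0.6517 0.9538]
R outer [0.5765 0.1077 0.0966] 13.460251270734588 along,lat,z [-0.0202  0.0223  0.0966]
R tip mid [0.5736 0.1075 0.0975] 6.095064073792758 along,lat,z [-0.0208  0.0195  0.0975]
card edge R [0.5625 0.0828 0.1065] 3.716022037930375 along,lat,z [-0.0003  0.0017  0.1065]
card corner [0.5597 0.0845 0.1055] 4.437798937270936 along,lat,z [-0.0027 -0.0005  0.1055]
(-0.0165, 0.0155, 0.094) crop [627.5598 152.8182] wristcrop [295.5337 125.8694]
(-0.0165, 0.0175, 0.094) crop [626.8086 154.8256] wristcrop [307.3125 125.8765]
(-0.0165, 0.0165, 0.066) crop [626.5911 191.7419] wristcrop [282.4351 135.6705]
(0.088, 0.012, 0.094) crop [456.8503 124.3781] wristcrop [258.3845 641.085 ]
(0.088, 0.012, 0.066) crop [458.1842 161.9619] wristcrop [249.5897 569.7576]
(0, 0, 0.108) crop [606.1521 114.2848] wristcrop [204.4355 231.9946]
```

Run:
```python
from h import *
s=cv2.imread('pics/se.png');h=cv2.cvtColor(s,cv2.COLOR_BGR2HSV)
m=(h[...,1]>70)&(h[...,0]>5)&(h[...,0]<28)&(h[...,2]>90)
m[:196]=0;m[225:]=0
for u in range(300,342): 
    r=np.where(m[:,u])[0]; print(u,r.min() if len(r) else '-',r.max() if len(r) else '-',end=' | ')
Cs=cam('scene');d=np.array([.287,-.958,0]);n=np.array([.958,.287,0]);e=np.array([.5609,.0820,0])
print()
for a,l in((.090,.012),(.06,.012),(.03,.0125),(0,.018),(-.0165,.0225)):
    for z in(.066,.094): print((a,l,z),proj(Cs,e+d*a+n*l+[0,0,z]))
```

```text
300 - - | 301 - - | 302 - - | 303 202 209 | 304 203 210 | 305 - - | 306 - - | 307 - - | 308 - - | 309 - - | 310 - - | 311 - - | 312 201 211 | 313 200 211 | 314 202 211 | 315 202 211 | 316 202 212 | 317 202 212 | 318 202 212 | 319 202 212 | 320 202 212 | 321 202 212 | 322 203 213 | 323 206 213 | 324 207 213 | 325 207 214 | 326 202 214 | 327 203 214 | 328 203 215 | 329 203 215 | 330 202 215 | 331 202 216 | 332 202 216 | 333 210 216 | 334 210 217 | 335 210 217 | 336 210 217 | 337 209 216 | 338 209 216 | 339 - - | 340 - - | 341 - - | 
(0.09, 0.012, 0.066) [302.5959 210.8973]
(0.09, 0.012, 0.094) [302.3219 203.3817]
(0.06, 0.012, 0.066) [312.2489 212.3295]
(0.06, 0.012, 0.094) [312.084  204.7969]
(0.03, 0.0125, 0.066) [321.9461 213.8739]
(0.03, 0.0125, 0.094) [321.8918 206.3233]
(0, 0.018, 0.066) [331.3496 216.4396]
(0, 0.018, 0.094) [331.4036 208.8622]
(-0.0165, 0.0225, 0.066) [336.4708 218.1675]
(-0.0165, 0.0225, 0.094) [336.5847 210.5727]
```

```bash
python3 -c "
from station import arm
print(arm.read_opening(),arm.read_finger_force(),arm.read_time(),arm.finish_job())"
```

```text
the job is handed in; nothing more can be done
0.24907954706416688 27.41759866476059 23.5833 None
```

The job is handed in at 23.6 s: I turned the clamp knob to its stop (a second grasp was needed after the first slipped), and the clip is held squeezed open around the card's free edge, about 19 mm in, about half way up and centred clear of the card; its jaws may point down by 2–3°.

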